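# Plate the last biscotto with the sprung tongs

### The job

Plate the last biscotto. Take the sprung tongs from their wire rest and, with the tongs only, gently lift the biscotto out of the baking pan without crushing it and set it down - do not drop it - upright in the one empty place on the wooden board, in line with its paper like the others in the row, which stay where they are. Then lay the tongs back level across both bars of the rest and let go.

Things in the scene. Friction and masses are not known exactly. Their poses are not given: they have to be found in the camera images.
- tongs_grip (a point): Point midway between the black rubber grips (52 mm long, 24 mm tall) of sprung steel kitchen tongs lying on edge on the wire rest, at mid-height, 45 mm above the table at the start. x: along the tongs to the jaws, y: across (the way they open), z: up as they lie. Mass 0.13 kg, balanced near here. A small ridge ends each grip 26 mm towards the jaws (78 mm over both, open). Shafts 18 mm tall.
- tongs_hinge (a point): Hinge pin at the back end of the tongs (barrel 16 mm across, small hanging loop behind it), 80 mm behind tongs_grip, same axes. Width over the grips: 64 mm sprung open, 44 mm with the jaws on a 26 mm slice 33 mm shut; the outer faces are parallel at 55 mm. They close evenly about the middle plane. Held at 52 to 60 mm they stay in a gripper; opened past 64 mm it lets them drop.
- tongs_jaws (a point): Point midway between the jaws, 100 mm ahead of tongs_grip, same axes. Jaws: flat pads 40 mm long (x), 20 mm tall, 4 mm thick, rubber-faced. Gap 72 mm sprung open, 58 mm at 58 mm over the grips, 26 mm at 44 mm, 0 shut: 2.25 times the grips' travel.
- tongs_left (a joint): Squeeze of each tongs arm (both move alike), rad: 0 sprung open, 0.128 with the jaws on a 26 mm slice, 0.195 shut. The spring pushes out on each grip with 7 N when open, 9 N at 58 mm over the grips, 12 N at 44 mm, 15 N shut; 0.44 of any further force on a grip reaches the jaw.
- rest: Fixed wire rest: two level round bars along its y axis, 120 mm apart (x = -60 and +60 mm), tops 36 mm above the table, each between two upright end rods 116 mm apart and 56 mm tall; open between the bars to the table. Origin on the table under the middle. Tongs laid on it have tongs_grip near the middle, 45 mm above the table.
- pan: Fixed aluminium baking pan lined with parchment, 240 mm (x) by 200 mm (y), walls 50 mm tall and 3 mm thick, inner floor 3 mm above the table. Origin on the table under its centre. It holds one biscotto, at most 20 mm each way from the middle and within 0.5 rad of the pan's x axis.
- biscotto_mid (a point): The biscotto in the pan, to be moved: a hard almond slice 112 mm long (x), 26 mm thick (y), 38 mm tall (z up), flat sides, rounded upper ends, standing on its base. Point at its centre, 19 mm above its base. Mass 0.05 to 0.1 kg. The pan's walls rise 9 mm above its top. More than 20 N from each jaw (about 60 N on each grip of the tongs) crushes it.
- board: Fixed wooden display board, 160 mm (x) by 240 mm (y), 18 mm thick, with four paper slips (136 by 40 mm) along x, side by side 58 mm apart in y; three carry a biscotto, one is bare. Origin on the table under its centre.
- place: The bare paper slip, the empty place on the board. Origin at its centre, on the board's top (18 mm above the table); x along its length, which the biscotto's length must follow (either end first); z up.
- shown_a_mid (a point): Centre of one of the three biscotti already on the board, same shape and axes as the one in the pan, 19 mm above the board's top. Leave it where it stands.
- shown_b_mid (a point): Another of the three already on the board, likewise.
- shown_c_mid (a point): The third of those already on the board, likewise.

How it is judged (in metres and radians):
On the way, in this order (a step that is already met when the one before it is completed fails the run):
1. the biscotto, held by the tongs, has been lifted clear of the pan (height (world z) of biscotto_mid above 0.085 m and contact force between tongs and biscotto above 1 N), for 0.2 s.
2. still held by the tongs, it is set down on the board at the empty place, not dropped (horizontal distance between biscotto_mid and place below 0.015 m and contact force between biscotto and board above 0.2 N and contact force between tongs and biscotto above 1 N and linear speed of biscotto below 0.05 m/s), for 0.05 s.
At the end, for the whole second after the job is handed in: Biscotto upright, at rest, free of the tongs, centre within 12 mm of the bare slip's and length within 0.16 rad of it. Tongs level, sprung open, at rest across both bars, grip point within 35 mm lengthwise and 30 mm sideways of the rest's middle, 40 to 51 mm above the table (horizontal distance between biscotto_mid and place below 0.012 m and angle between the x axis of biscotto_mid and the x axis of place, either way round below 0.16 rad and angle between biscotto_mid's own z axis and vertical below 0.1 rad and z of biscotto_mid in the frame of place between 0.014 and 0.024 m and linear speed of each of biscotto, tongs below 0.02 m/s and contact force between tongs and biscotto below 0.1 N and x of tongs_grip in the frame of rest between -0.035 and 0.035 m and y of tongs_grip in the frame of rest between -0.03 and 0.03 m and z of tongs_grip in the frame of rest between 0.04 and 0.051 m and (angle between tongs_grip's own z axis and vertical below 0.1 rad or angle between tongs_grip's own z axis and vertical above 3.04 rad) and value of joint tongs_left below 0.03 rad); the robot touches nothing.
It fails at once if the fingers or the arm touch the biscotto (contact force between any of the fingers, the arm and biscotto above 0.3 N).
It fails at once if the biscotto is crushed in the tongs (contact force between tongs and biscotto above 40 N).
It fails at once if a biscotto already on the board is moved by more than 8 mm (distance of any of shown_a_mid, shown_b_mid, shown_c_mid from where it was at the start of the episode above 0.008 m).
It also fails if it takes over 64 s, if anything falls off the work surface, if the arm or the gripper's body presses on something with over 40 N, if the wrist force passes 120 N, or if a joint passes its speed limit or range.

### The arm

A 6-joint arm with a two-finger parallel gripper is mounted at the origin on the work surface. World frame = base frame: x ahead of the robot, y to its left, z up, the work surface at z = 0. Lengths are in m, angles in degrees, forces in N, time in s.
With the tool pointing down it reaches from about 0.25 to 0.725 m from the base axis. Payload 9.7 kg.
Tool frame: the origin (TCP) lies at the very end of the fingers, on their centre line; the grasp point (between the pads) lies 19 mm behind it; z points along the fingers, y is the line along which they close (so a half turn about z gives the same grasp; the last joint's range is limited). The gripper opens to 85 mm and grips with 20 to 120 N. Pads are 22 mm wide; open, the fingers measure 114 mm over their backs; the gripper's body (76 mm by 85 mm) begins 54 mm behind the grasp point. The pads swing forward as they close: fully open they stand 13 mm farther back than shut.
Start: joints at [-75.745, 4.979, 10.078, 95.1, 0, 90], TCP at [0.135, -0.533, 0.231] pointing down, gripper open.
Joint ranges: [-179.16, 179.16], [-48.56, 103.87], [-65.8, 70.77], [-126.05, 130.52], [-82.76, 87.17], [-180, 180]. Speed limits (degrees/s): [127.2, 127.2, 147.25, 180, 180, 180].

### API

Orientations are given as [roll, pitch, yaw] about the fixed x, y, z axes, in that order (R = Rz(yaw) Ry(pitch) Rx(roll)).
In Python, from workcell import bot, viewer, finder gives the robot as it stands. The module is installed in compiled form; this text tells all that it offers.
- The arm moves only by the shell command python3 -m inch 'ROWS' [FORCE]. ROWS is JSON, a list that holds one entry, the list of rows, each a list of 7 numbers: the opening in per cent of the stroke, from 0 (shut) to 100 (fully open), then the shift along the tool's x, y, z in mm, then the turn, a rotation vector about the tool's x, y, z in degrees. In form: [[[grip, tx, ty, tz, ax, ay, az], ...]]. A call has 1 to 8 rows; each row shifts and turns the commanded pose from where the row before left it, along the tool's axes as they then stand; what a row does not reach is not made up. A row lasts 1/8 s, in which the tool goes at most 62.5 mm and 10.7 degrees, less where a joint would pass 70% of its speed; a pose out of reach is approached as far as the arm can. A call with a gripper value outside its range is refused whole. The fingers move at their own pace and stop on an object; FORCE is the grip in N (left out, the last holds). Time passes only in rows, so rows that do not move let the fingers close. It gives the time, the measured TCP pose, the force, the opening and the grip force at its end, in the units of the state.
- bot.get_obs(): the state, without advancing time (a new reading comes with each control period).
- viewer.camera(name): name is "side" or "top" or "wrist"; returns a dict with "pixels" (384x512x3 uint8, red, green, blue), "vfov" (degrees; the focal length in pixels is half the picture's height over the tangent of half this angle, whatever the lens; pixels are square), "cx", "cy" (the principal point, pixels), "k1" (the pictures are not rectified: a ray, as slopes to the right and down, at radius r is drawn at 1 + k1 r^2 times it, then the intrinsics apply), "R" (3x3) and "t" (3): a world point X has camera coordinates R X + t. Camera axes: x right, y down, z forward; pixel columns grow to the right and rows downward; lengths in m; the calibration is good to about 2 mm. A picture is of the moment at which its call begins. There is no depth.
- bot.job_done(): hands the job in; it is judged then, once.
Trained networks look in the newest picture that a camera, given by its name, has taken for a name from the list of things; names that differ only in an ending like _2 or _b are one class to them, and where a whole thing is asked for, a point or a joint stands for the part that bears it (a point fixed in the world has none). Each returns a list of dicts, best first, with "conf" (0 to 1); they miss things now and then, are a little off and sometimes report something else, mostly with a low value. They report only what shows in the picture. A call takes as long as a camera call.
- finder.outline_of(camera, thing): "pixels" (384x512 bool, what is visible of it) and "extent" ([centre column, centre row, width, height] in pixels, round what is visible of it).
- finder.mark_of(camera, thing): "position" ([column, row] in pixels: a listed point, or the origin of a listed thing).
The state is a dict: "time": time; "q": joint angles; "qd": joint speeds; "joint_efforts": joint torques, N m; "ee_pos": TCP position; "tcp_rot": TCP orientation; "wrist_force": force on the tool from outside, world axes, zero at the start; "torque": the same for the moment, N m; "opening": finger opening in m; "grasp_force": force on a finger pad.
Only numpy, scipy, OpenCV 4.12 (cv2) and the standard library are available. Lean on these libraries where they do the work, as an engineer would, in place of code of your own. Each camera call takes 0.05 s, during which the arm holds its last target. There are 200 camera calls.

## Working session

There is one attempt and no reset: what is moved stays moved. The work goes in short steps, Python scripts to look and compute and a shell command to move; the robot and the scene stay as the last step left them, time stands still between calls to the robot, and variables do not carry over. Pictures are saved under pics/ and viewed, at most 10 in all, crops included, and the job is handed in when it is done.

```bash
mkdir -p pics; cat > h.py <<'E'
import numpy as np, cv2
from workcell import bot, viewer, finder
def K(c):
    f=192/np.tan(np.radians(c["vfov"])/2); return f
def ray(c,uv):
    f=K(c); d=np.array([(uv[0]-c["cx"])/f,(uv[1]-c["cy"])/f]); s=d.copy()
    for _ in range(20): s=d/(1+c["k1"]*(s@s))
    R=np.array(c["R"]);t=np.array(c["t"])
    return -R.T@t, R.T@np.array([s[0],s[1],1])
def onz(c,uv,z):
    o,d=ray(c,uv); return o+d*(z-o[2])/d[2]
def proj(c,X):
    p=np.array(c["R"])@X+np.array(c["t"]); s=p[:2]/p[2]; s=s*(1+c["k1"]*(s@s)); return s*K(c)+[c["cx"],c["cy"]]
E
cat > a.py <<'E'
from h import *
Z=dict(tongs_grip=.045,tongs_hinge=.045,tongs_jaws=.045,rest=0,pan=0,biscotto_mid=.022,board=0,place=.018,shown_a_mid=.037)
for n in ["top","side"]:
    c=viewer.camera(n); cv2.imwrite(f"pics/{n}0.png",c["pixels"][:,:,::-1])
    print(n,"cam",np.round(ray(c,(256,192))[0],3),c["k1"])
    for k,z in Z.items():
        for r in finder.mark_of(n,k)[:4]: print(k,round(r["conf"],2),np.round(r["position"]),np.round(onz(c,r["position"],z),4))
o=bot.get_obs();print(o["ee_pos"],o["tcp_rot"],o["opening"],o["time"])
E
python3 a.py; python3 -c "
import cv2,numpy as np
cv2.imwrite('pics/both.png',cv2.resize(np.vstack([cv2.imread('pics/top0.png'),cv2.imread('pics/side0.png')]),(400,600)))"
```

```text
top cam [0.474 0.007 1.05 ] 0.020593947331575733
tongs_grip 0.53 [253. 192.] [ 0.5807 -0.0025  0.045 ]
tongs_hinge 0.51 [249. 218.] [0.5082 0.009  0.045 ]
tongs_jaws 0.73 [258. 157.] [ 0.6797 -0.0191  0.045 ]
tongs_jaws 0.43 [318. 189.] [ 0.5849 -0.1844  0.045 ]
pan 0.91 [172. 191.] [0.5937 0.2319 0.    ]
biscotto_mid 0.71 [162. 191.] [0.59   0.2538 0.022 ]
board 0.73 [342. 190.] [ 0.5867 -0.2625  0.    ]
place 0.9 [375. 182.] [ 0.6038 -0.3533  0.018 ]
shown_a_mid 0.6 [336. 188.] [ 0.589  -0.2349  0.037 ]
side cam [0.432 0.831 0.643] -0.05964961465932637
tongs_grip 0.68 [245. 189.] [ 0.5888 -0.0129  0.045 ]
tongs_hinge 0.59 [272. 194.] [ 0.515  -0.0022  0.045 ]
tongs_jaws 0.95 [211. 181.] [ 0.6891 -0.0343  0.045 ]
rest 0.67 [244. 204.] [ 0.5909 -0.0052  0.    ]
pan 0.97 [222. 268.] [0.5972 0.2401 0.    ]
biscotto_mid 0.7 [225. 264.] [0.5867 0.2488 0.022 ]
board 0.81 [262. 158.] [ 0.578  -0.2647  0.    ]
shown_a_mid 0.74 [257. 148.] [ 0.5951 -0.2576  0.037 ]
[ 0.13543118 -0.53305722  0.23127412] [-1.79998934e+02 -2.30267238e-04  1.42545984e+01] 0.0851922894646412 1.0
```

View pics/top0.png

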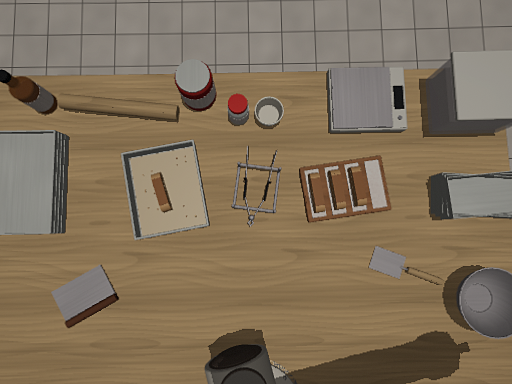

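View pics/side0.png

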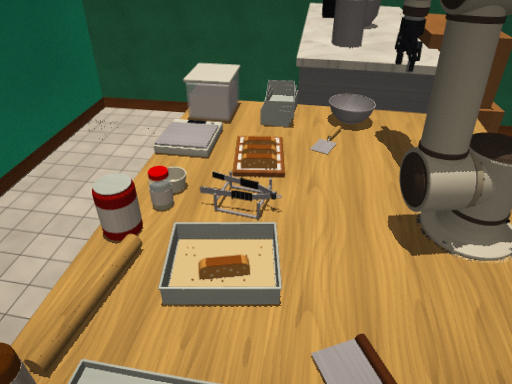

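```bash
cat > m.py <<'E'
from h import *
import sys
# rectangle fit of outlines on a plane: centre, size, yaw
def rects(n,items):
    c=viewer.camera(n)
    for k,z in items:
        for r in finder.outline_of(n,k)[:4]:
            ct,_=cv2.findContours(r["pixels"].astype(np.uint8),0,2); ct=max(ct,key=len).reshape(-1,2)
            P=np.array([onz(c,p.astype(float),z)[:2] for p in ct]); (x,y),(w,h),a=cv2.minAreaRect((P*1000).astype(np.float32))
            if w<h: w,h,a=h,w,a+90
            print(n,k,round(r["conf"],2),np.round([x,y,w,h,(a+90)%180-90],1))
    return c
E
cat > s.py <<'E'
from m import *
rects("top",[("rest",.036),("pan",.05),("biscotto_mid",.041),("shown_a_mid",.056),("board",.018),("place",.018),("tongs_grip",.045)])
E
python3 s.py
python3 -m inch '[[[100,50,-10.5,-9,0,0,0],[100,50,-10.5,-9,0,0,0],[100,50,-10.5,-9,0,0,0],[100,50,-10.5,-9,0,0,0],[100,50,-10.5,-9,0,0,0],[100,50,-10.5,-9,0,0,0],[100,50,-10.5,-9,0,0,0],[100,50,-10.5,-9,0,0,0]]]' 20
```

```text
top rest 0.65 [593.6 -27.1 128.1  94.   -7.6]
top pan 0.8 [595.2 238.8 247.8 210.   10. ]
top biscotto_mid 0.9 [586.8 251.8 112.3  32.8  17. ]
top shown_a_mid 0.59 [ 585.4 -234.3  109.4   36.3    7.5]
top shown_a_mid 0.54 [594.8 238.4 248.2 209.9   9.7]
top board 0.93 [ 590.2 -264.   239.   160.6  -82.6]
top board 0.45 [606.3 -46.   12.9   2.6 -27.8]
top place 0.9 [ 602.9 -352.1  132.6   42.9    6.5]
top place 0.55 [511.2   1.9  19.7  14.1  -1.1]
top tongs_grip 0.77 [510.3   3.4  13.7  11.   -1.1]
time: 2.4
ee_pos: [0.5038, -0.3522, 0.3037]
tcp_rot: [180.0, -0.0, 14.3]
wrist_force: [-0.3, -1.2, 0.8]
opening: 0.0855
grasp_force: 0.0
```

```bash
cat > w.py <<'E'
from m import *
c=rects("wrist",[("board",.018),("place",.018)])
for k,z in [("place",.018),("shown_a_mid",.037)]:
    for r in finder.mark_of("wrist",k)[:4]: print(k,round(r["conf"],2),np.round(r["position"]),np.round(onz(c,r["position"],z),4))
print(np.round(ray(c,(256,192)),3))
cv2.imwrite("pics/w1.png",c["pixels"][:,:,::-1])
E
python3 w.py
```

```text
wrist board 0.56 [ 590.4 -267.7  239.1  160.3  -82.3]
wrist board 0.39 [ 578.9 -171.7  120.4   42.9    7.9]
wrist place 0.58 [ 601.5 -353.9  136.6   40.2    8.1]
wrist place 0.18 [ 578.2 -172.5  117.9   41.7    7.8]
place 0.79 [275.  79.] [ 0.6035 -0.3537  0.018 ]
shown_a_mid 0.92 [183.  68.] [ 0.5873 -0.2351  0.037 ]
[[ 0.58  -0.333  0.447]
 [-0.306 -0.078 -0.949]]
```

View pics/w1.png

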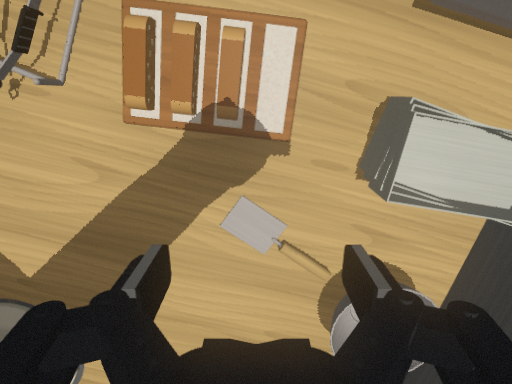

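```bash
python3 -m inch '[[[100,14,-40,7,0,0,0],[100,14,-40,7,0,0,0],[100,14,-40,7,0,0,0],[100,14,-40,7,0,0,0],[100,14,-40,7,0,0,0],[100,14,-40,7,0,0,0],[100,14,-40,7,0,0,0],[100,14,-40,7,0,0,0]]]' >/dev/null
python3 -m inch '[[[100,0,0,0,0,0,8],[100,0,0,0,0,0,8],[100,0,0,0,0,0,8],[100,0,0,0,0,0,0]]]'
cat > w2.py <<'E'
from m import *
c=rects("wrist",[("rest",.036)])
for k,z in [("tongs_grip",.045),("tongs_hinge",.045),("tongs_jaws",.045),("rest",0)]:
    for r in finder.mark_of("wrist",k)[:2]: print(k,round(r["conf"],2),np.round(r["position"]),np.round(onz(c,r["position"],z),4))
cv2.imwrite("pics/w2.png",c["pixels"][:,:,::-1])
E
python3 w2.py
```

```text
time: 4.15
ee_pos: [0.527, -0.0556, 0.2475]
tcp_rot: [-178.4, 0.0, -6.8]
wrist_force: [-0.4, -0.2, 0.5]
opening: 0.0854
grasp_force: 0.0
wrist rest 0.76 [600.5  32.2 132.2  40.8  -8.5]
wrist rest 0.5 [ 593.6 -298.6  114.2   51.1    7.5]
tongs_hinge 0.95 [213. 178.] [0.5152 0.0034 0.045 ]
tongs_hinge 0.52 [470.  77.] [ 0.5958 -0.2902  0.045 ]
```

View pics/w2.png

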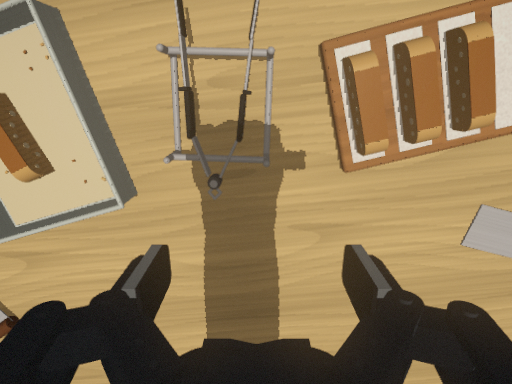

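```bash
cat > w3.py <<'E'
from h import *
c=viewer.camera("wrist"); f=lambda p,z:onz(c,p,z)[:2]
# rod tops (z .056)
q=[f(p,.056) for p in [(162,48),(271,52),(168,159),(267,160)]]
rc=sum(q)/4; d=q[0]+q[1]-q[2]-q[3]; print("rest",rc,np.degrees(np.arctan2(d[1],d[0])),np.linalg.norm(q[0]-q[1]),np.linalg.norm(q[0]-q[2]))
h=f((214,182),.045); L=f((190,112),.05); R=f((242,116),.05); m=(L+R)/2
d=m-h; print("hinge",h,"grips",L,R,m,np.degrees(np.arctan2(d[1],d[0])),np.linalg.norm(d))
JL=f((182,14),.05);JR=f((254,14),.05); m=(JL+JR)/2; d=m-h;print("shaft",m,np.degrees(np.arctan2(d[1],d[0])))
o=bot.get_obs();print(o["ee_pos"],o["tcp_rot"],o["q"])
E
python3 w3.py
```

```text
rest [ 0.59645577 -0.01222135] -8.20024344835854 0.11272834268980654 0.11707978529574614
hinge [0.51028039 0.00614279] grips [0.59487983 0.01918546] [ 0.58404079 -0.03788464] [ 0.58946031 -0.00934959] -11.070664034525752 0.08068130669439671
shaft [ 0.68742131 -0.02631477] -10.383139330270192
[ 0.5278803  -0.05243243  0.24731103] [-1.78386167e+02  4.15767924e-02 -6.47730230e+00] [ -6.53930418   2.69976229   9.45379599  96.79735732   1.61378658
 179.93797354]
```

```bash
cat > d.py <<'E'
# usage: d.py x y z tongs_yaw pitch  -> delta in tool axes (mm) and rotation vector (deg) from the measured pose
from h import *
import sys
from scipy.spatial.transform import Rotation as Ro
x,y,z,yaw,p=map(float,sys.argv[1:6])
o=bot.get_obs(); R=Ro.from_euler("xyz",o["tcp_rot"],degrees=True)
u,v=np.radians(yaw),np.radians(p)  # tongs frame, jaws down by p
tx=np.array([np.cos(u)*np.cos(v),np.sin(u)*np.cos(v),-np.sin(v)]); ty=np.array([-np.sin(u),np.cos(u),0]); tz=np.cross(tx,ty)
T=Ro.from_matrix(np.c_[-tx,ty,-tz])
print("pos",np.round(o["ee_pos"],4),"rpy",np.round(o["tcp_rot"],2),"q",np.round(o["q"],1),"t",o["time"])
print("shift",np.round(R.inv().apply(np.array([x,y,z])-o["ee_pos"])*1000,1),"rot",np.round((R.inv()*T).as_rotvec(degrees=True),2), "shift in target axes",np.round(T.inv().apply(np.array([x,y,z])-o["ee_pos"])*1000,1))
E
python3 -m inch '[[[100,0,0,0,0,0,-10],[100,0,0,0,0,0,-10],[100,0,0,0,0,0,-10],[100,0,0,0,0,0,-10],[100,0,0,0,0,0,-10],[100,0,0,0,0,0,-10],[100,0,0,0,0,0,-10],[100,0,0,0,0,0,-10]]]' >/dev/null
python3 -m inch '[[[100,0,0,0,0,0,-10],[100,0,0,0,0,0,-10],[100,0,0,0,0,0,-10],[100,0,0,0,0,0,-10],[100,0,0,0,0,0,-10],[100,0,0,0,0,0,-10],[100,0,0,0,0,0,-10],[100,0,0,0,0,0,-10]]]' 
python3 d.py .589 -.009 .12 -10.5 0
```

```text
time: 6.5
ee_pos: [0.528, -0.0523, 0.2473]
tcp_rot: [178.5, -0.6, 153.9]
wrist_force: [0.4, -0.2, 0.5]
opening: 0.0851
grasp_force: 0.0
pos [ 0.528  -0.0523  0.2473] rpy [178.5   -0.59 153.87] q [-6.5  2.7  9.5 96.8  1.6 19.6] t 6.5
shift [-37.   62.4 128.6] rot [  1.58  -0.38 -15.64] shift in target axes [-52.1  53.7 127.3]
```

```bash
python3 -m inch '[[[100,0,0,0,0.8,-0.2,-7.8],[100,0,0,0,0.8,-0.2,-7.8],[100,-13,13.4,32,0,0,0],[100,-13,13.4,32,0,0,0],[100,-13,13.4,32,0,0,0],[100,-13,13.4,31,0,0,0],[100,0,0,0,0,0,0]]]' >/dev/null
python3 d.py .589 -.009 .022 -10.5 0
cat > w4.py <<'E'
from h import *
c=viewer.camera("wrist"); cv2.imwrite("pics/w4.png",c["pixels"][:,:,::-1])
for k,X in dict(grip=(.589,-.009,.045),hinge=(.5103,.006,.045)).items(): print(k,proj(c,np.array(X)))
for k,z in [("tongs_grip",.045),("tongs_hinge",.045),("tongs_jaws",.045),("rest",0)]:
    for r in finder.mark_of("wrist",k)[:2]: print(k,round(r["conf"],2),np.round(r["position"]),np.round(onz(c,r["position"],z),4))
E
python3 w4.py
```

```text
pos [ 0.5882 -0.0091  0.1175] rpy [-179.93   -0.26  169.18] q [-0.9  9.7  2.7 83.3 -0.   9.9] t 7.375
shift [-1.2  0.4 95.5] rot [-0.07 -0.26 -0.32] shift in target axes [-0.8  0.2 95.5]
grip [256.83674635 201.49754024]
hinge [256.85697506  91.90416995]
tongs_hinge 0.93 [251.  90.] [0.5085 0.002  0.045 ]
```

View pics/w4.png

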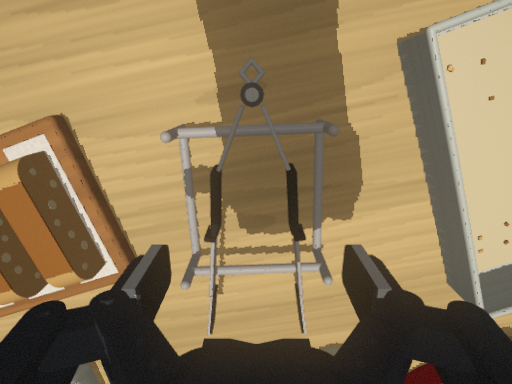

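```bash
python3 -m inch '[[[100,-0.8,-1.6,16,0,-0.2,-1.1],[100,0,0,20,0,0,0],[100,0,0,20,0,0,0],[100,0,0,20,0,0,0],[100,0,0,20,0,0,0],[100,0,0,0,0,0,0],[100,0,0,0,0,0,0]]]'
python3 - <<'E'
from h import *
c=viewer.camera("wrist"); cv2.imwrite("pics/w5.png",c["pixels"][:,:,::-1])
E
```

```text
time: 8.5
ee_pos: [0.5901, -0.0121, 0.0249]
tcp_rot: [-180.0, 0.3, 170.2]
wrist_force: [-0.7, 0.1, 0.5]
opening: 0.0856
grasp_force: 0.0
```

View pics/w5.png

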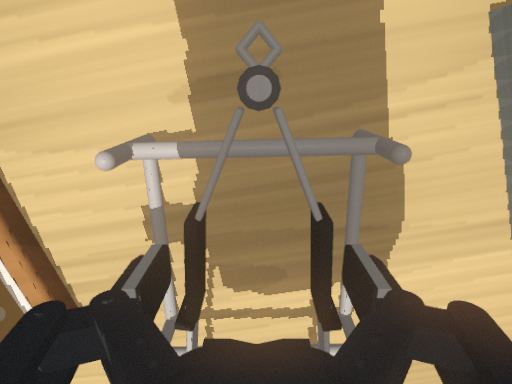

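```bash
python3 -m inch '[[[100,0,0,2,0,0,0],[85,0,0,0,0,0,0],[75,0,0,0,0,0,0],[67,0,0,0,0,0,0],[67,0,0,0,0,0,0],[67,0,0,0,0,0,0],[67,0,0,0,0,0,0],[67,0,0,0,0,0,0]]]' 35
```

```text
time: 9.55
ee_pos: [0.591, -0.0119, 0.0239]
tcp_rot: [-180.0, 0.4, 170.2]
wrist_force: [-0.2, -0.2, 8.6]
opening: 0.0573
grasp_force: 5.5
```

```bash
python3 -m inch '[[[67,0,0,-5,0,0,0],[67,0,0,-15,0,0,0],[67,0,0,-20,0,0,0],[67,0,0,-20,0,0,0],[67,0,0,-20,0,0,0],[67,0,0,-20,0,0,0],[67,0,0,-20,0,0,0],[67,0,0,0,0,0,0]]]'
python3 - <<'E'
from h import *
c=viewer.camera("wrist"); s=viewer.camera("side")
a=np.vstack([c["pixels"],s["pixels"]])[:,:,::-1]
cv2.imwrite("pics/w6.png",cv2.resize(a,(400,600)))
for n in ("side","top"):
  if n=="top": c2=viewer.camera(n)
  for k in ("tongs_grip","tongs_hinge","tongs_jaws"): print(n,k,[(round(r["conf"],2),np.round(r["position"])) for r in finder.mark_of(n,k)[:1]])
E
python3 d.py .48 .22 .15 17 0
```

```text
time: 10.55
ee_pos: [0.5903, -0.0118, 0.1444]
tcp_rot: [-180.0, 0.4, 170.2]
wrist_force: [0.2, -0.5, -1.9]
opening: 0.0576
grasp_force: 7.9
side tongs_grip [(0.82, array([243., 149.]))]
side tongs_hinge [(0.64, array([276., 156.]))]
side tongs_jaws [(0.9, array([211., 142.]))]
top tongs_grip []
top tongs_hinge []
top tongs_jaws []
pos [ 0.5893 -0.0118  0.1418] rpy [-1.7997e+02  1.7000e-01  1.7017e+02] q [-1.1  9.3  5.  85.5 -0.1  8.7] t 11.0
shift [147.2 209.7  -8.8] rot [ -0.07   0.16 -26.83] shift in target axes [ 36.8 253.6  -8.2]
```

View pics/w6.png

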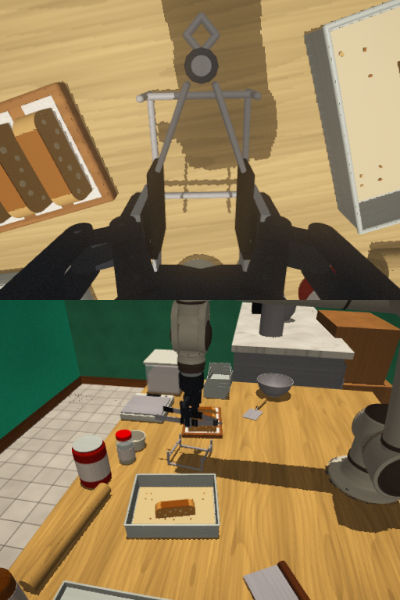

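```bash
python3 -m inch '[[[67,1.5,20,-10,0,0,0],[67,1.5,32,-10,0,0,0],[67,1.5,36,-10,0,0,0],[67,1.5,36,-10,0,0,0],[67,1.5,36,-10,0,0,0],[67,1.5,36,-10,0,0,0],[67,1.5,34,-10,0,0,0],[67,1.5,23,-10,0,0,0]]]' >/dev/null
python3 -m inch '[[[67,0,0,0,0,0,-9],[67,0,0,0,0,0,-9],[67,0,0,0,0,0,-9],[67,0,0,0,0,0,0],[67,0,0,0,0,0,0]]]'
cat > w7.py <<'E'
from m import *
c=rects("wrist",[("biscotto_mid",.041),("pan",.05)])
cv2.imwrite("pics/w7.png",c["pixels"][:,:,::-1])
for r in finder.mark_of("wrist","biscotto_mid")[:2]: print(round(r["conf"],2),np.round(r["position"]),np.round(onz(c,r["position"],.022),4))
E
python3 w7.py; python3 d.py .488 .22 .15 17 0
```

```text
time: 12.62
ee_pos: [0.6204, 0.2402, 0.2224]
tcp_rot: [-179.9, 0.2, -163.0]
wrist_force: [1.3, 0.5, -1.7]
opening: 0.0572
grasp_force: 7.9
wrist biscotto_mid 0.61 [587.4 255.4 107.5  27.1  16.5]
wrist pan 0.79 [595.  241.6 248.2 206.7  10. ]
0.7 [278. 141.] [0.5892 0.2566 0.022 ]
pos [0.6205 0.2397 0.2222] rpy [-179.88    0.18 -162.9 ] q [21.2 21.5 28.6 97.  -0.1  4.1] t 12.825
shift [132.7  20.2  71.7] rot [-0.12  0.18  0.1 ] shift in target axes [132.5  19.9  72.2]
```

View pics/w7.png

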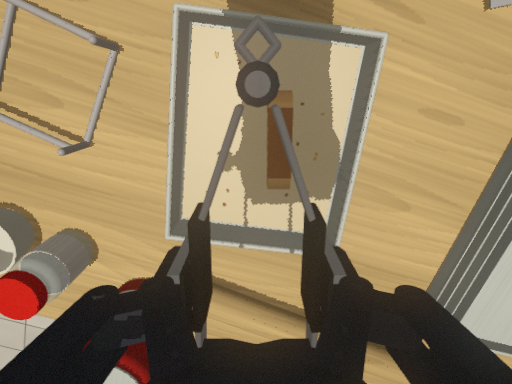

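```bash
cat > j.py <<'E'
# usage: j.py jaws_x y z tongs_yaw pitch -> call d.py with the TCP that puts the jaws there
import sys,numpy as np,subprocess
x,y,z,u,p=map(float,sys.argv[1:6]); a,v=np.radians([u,p])
tx=np.array([np.cos(a)*np.cos(v),np.sin(a)*np.cos(v),-np.sin(v)]); tz=np.array([np.sin(v)*np.cos(a),np.sin(v)*np.sin(a),np.cos(v)])
T=np.array([x,y,z])-.099*tx-.021*tz
subprocess.run(["python3","d.py",*map(str,T),str(u),str(p)])
E
python3 j.py .588 .2555 .13 16.7 27
```

```text
pos [0.6205 0.2397 0.2222] rpy [-179.88    0.18 -162.9 ] q [21.2 21.5 28.6 97.  -0.1  4.1] t 12.825
shift [124.4  25.4  65.5] rot [-0.21 27.18  0.37] shift in target axes [ 80.9  24.4 115.2]
```

```bash
python3 -m inch '[[[67,25,5,13,0,0,0],[67,25,5,13,0,0,0],[67,25,5,13,0,0,0],[67,25,5,13,0,0,0],[67,24,5,13,0,0,0],[67,0,0,0,0,9,0],[67,0,0,0,0,9,0],[67,0,0,0,0,9,0.4]]]'>/dev/null
python3 -m inch '[[[67,0,0,0,0,0,0],[67,0,0,0,0,0,0]]]'
python3 j.py .588 .2555 .027 16.7 27
cat > w8.py <<'E'
from h import *
c=viewer.camera("top"); t=c["pixels"][110:270,90:270,::-1]; s=viewer.camera("side"); b=s["pixels"][160:320,130:310,::-1]
cv2.imwrite("pics/w8.png",cv2.resize(np.vstack([t,b]),None,fx=1.85,fy=1.85,interpolation=2))
o=bot.get_obs(); from scipy.spatial.transform import Rotation as Ro
M=Ro.from_euler("xyz",o["tcp_rot"],degrees=True).as_matrix(); J=o["ee_pos"]-.099*M[:,0]-.021*M[:,2]
print("J",J.round(4)); 
for n,q in (("top",c),("side",s)):
  print(n,"pred jaw px",proj(q,J).round(1),[ (round(r["conf"],2),np.round(r["position"],1)) for r in finder.mark_of(n,"tongs_jaws")[:2]])
E
python3 w8.py
```

```text
time: 14.08
ee_pos: [0.4951, 0.2269, 0.1571]
tcp_rot: [-179.7, -26.7, -163.4]
wrist_force: [-0.3, -1.0, 0.1]
opening: 0.0572
grasp_force: 8.0
pos [0.4951 0.2269 0.1571] rpy [-179.69  -26.65 -163.36] q [ 23.2  31.   29.3 114.9   2.6   5.9] t 14.075
shift [-46.1   1.2  93.1] rot [-0.28  0.35 -0.05] shift in target axes [-46.7   0.7  92.8]
J [0.5885 0.2551 0.1341]
top pred jaw px [150.9 187.2] [(0.56, array([151.1, 187.8])), (0.41, array([378.7, 184.1]))]
side pred jaw px [221.5 227.2] [(0.95, array([221.9, 223.2]))]
```

View pics/w8.png

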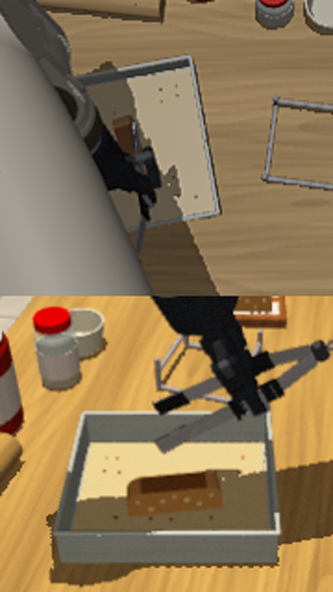

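```bash
python3 -m inch '[[[67,-8,0.2,16,0,0,0],[67,-8,0.2,16,0,0,0],[67,-8,0.2,16,0,0,0],[67,-8,0.2,16,0,0,0],[67,-8,0.2,16,0,0,0],[67,-6,0,13,0,0,0],[67,0,0,0,0,0,0],[67,0,0,0,0,0,0]]]'
python3 j.py .588 .2555 .027 16.7 27; sed -i 's/w8.png/w9.png/' w8.py; python3 w8.py
```

```text
time: 15.28
ee_pos: [0.4941, 0.2272, 0.0534]
tcp_rot: [-179.7, -26.8, -163.3]
wrist_force: [0.6, 0.0, -1.3]
opening: 0.0572
grasp_force: 8.0
pos [0.4941 0.2272 0.0534] rpy [-179.7   -26.79 -163.32] q [ 23.3  31.9  19.2 103.9   2.7   5.9] t 15.275
shift [-0.4  0.2  0. ] rot [-0.29  0.21 -0.02] shift in target axes [-0.4  0.2  0. ]
J [0.588  0.2554 0.0279]
top pred jaw px [161.  191.9] [(0.69, array([162.6, 191.6])), (0.57, array([316.6, 193.3]))]
side pred jaw px [223.9 264.2] [(0.62, array([227.3, 262.8]))]
```

View pics/w9.png

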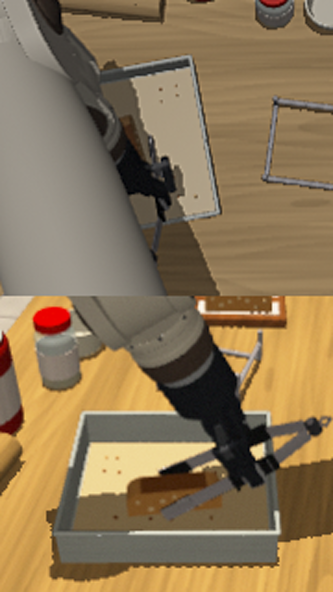

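```bash
python3 -m inch '[[[62,0,0,0,0,0,0],[58,0,0,0,0,0,0],[55,0,0,0,0,0,0],[52,0,0,0,0,0,0],[50,0,0,0,0,0,0],[48,0,0,0,0,0,0],[46,0,0,0,0,0,0],[46,0,0,0,0,0,0]]]' 30
```

```text
time: 16.48
ee_pos: [0.4939, 0.2271, 0.053]
tcp_rot: [-179.7, -26.8, -163.3]
wrist_force: [-0.6, 0.5, -1.1]
opening: 0.0437
grasp_force: 30.5
```

```bash
python3 -m inch '[[[46,2,0,-4,0,0,0],[46,5,0,-10,0,0,0],[46,8,0,-16,0,0,0],[46,9,0,-18,0,0,0],[46,9,0,-18,0,0,0],[46,9,0,-18,0,0,0],[46,9,0,-18,0,0,0],[46,0,0,0,0,0,0]]]' 30
cat > w10.py <<'E'
from h import *
c=viewer.camera("wrist"); s=viewer.camera("side"); b=s["pixels"][100:320,130:380,::-1]
cv2.imwrite("pics/w10.png",np.hstack([cv2.resize(b,(436,384)),cv2.resize(c["pixels"][:,:,::-1],(360,384))]))
E
python3 w10.py; python3 j.py .6015 -.3535 .09 7.8 26.8
```

```text
time: 17.48
ee_pos: [0.4948, 0.228, 0.1693]
tcp_rot: [-179.7, -26.6, -163.3]
wrist_force: [0.5, 0.5, -2.9]
opening: 0.0439
grasp_force: 30.8
pos [0.4944 0.2278 0.167 ] rpy [-179.7   -26.79 -163.33] q [ 23.3  31.2  30.6 116.1   2.7   5.9] t 17.575
shift [ 120.6 -571.9  121.1] rot [-4.3   0.03  7.92] shift in target axes [  40.  -590.5   77.5]
```

View pics/w10.png

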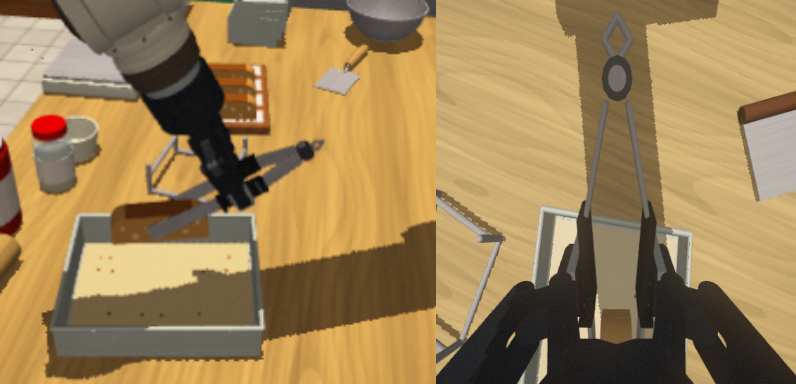

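```bash
python3 -m inch '[[[46,0,0,0,-2.15,0,3.96],[46,0,0,0,-2.15,0,3.96],[46,4,-15,2,0,0,0],[46,4,-30,2,0,0,0],[46,4,-40,2,0,0,0],[46,4,-40,2,0,0,0],[46,4,-40,2,0,0,0],[46,4,-40,2,0,0,0]]]' 30 >/dev/null
python3 -m inch '[[[46,4,-40,2,0,0,0],[46,4,-40,2,0,0,0],[46,4,-40,2,0,0,0],[46,4,-40,2,0,0,0],[46,4,-40,2,0,0,0],[46,4,-40,2,0,0,0],[46,4,-40,2,0,0,0],[46,0,-25,2,0,0,0]]]' 30
python3 j.py .6015 -.3535 .12 7.8 26.8
```

```text
time: 19.58
ee_pos: [0.5038, -0.2878, 0.1652]
tcp_rot: [180.0, -26.9, -172.2]
wrist_force: [-0.1, -0.1, -2.3]
opening: 0.0439
grasp_force: 30.8
pos [ 0.5038 -0.2878  0.1652] rpy [ 179.98  -26.88 -172.16] q [-23.2  32.5  32.7 113.6 -13.5 -28.2] t 19.575
shift [  0.2 -78.3  21.7] rot [ 0.01 -0.08  0.03] shift in target axes [  0.2 -78.3  21.7]
```

```bash
python3 -m inch '[[[46,0,-20,0,0,0,0],[46,0,-24,4,0,0,0],[46,0,-22,8,0,0,0],[46,0,-12,8,0,0,0],[46,0,0,2,0,0,0],[46,0,0,0,0,0,0]]]' 30 >/dev/null
python3 j.py .6015 -.3535 .07 7.8 26.8
cat > w11.py <<'E'
from m import *
o=bot.get_obs(); from scipy.spatial.transform import Rotation as Ro
M=Ro.from_euler("xyz",o["tcp_rot"],degrees=True).as_matrix(); J=o["ee_pos"]-.099*M[:,0]-.021*M[:,2]; zc=J[2]-.006
print("J",J.round(4))
c=rects("top",[("biscotto_mid",zc+.019),("place",.018)]); s=viewer.camera("side")
for n,q in (("top",c),("side",s)):
  print(n,"pred biscotto px",proj(q,np.array([J[0],J[1],zc])).round(1))
  for k in ("biscotto_mid","place"):
    for r in finder.mark_of(n,k)[:4]: print(n,k,round(r["conf"],2),np.round(r["position"],1),np.round(onz(q,r["position"],zc if k[0]=="b" else .018),4))
t=c["pixels"][130:240,280:420,::-1]; b=s["pixels"][80:190,190:330,::-1]
cv2.imwrite("pics/w11.png",cv2.resize(np.hstack([t,b]),None,fx=2.85,fy=2.85,interpolation=2))
E
python3 w11.py
```

```text
pos [ 0.5056 -0.3636  0.1458] rpy [ 179.97  -26.83 -172.16] q [-28.7  37.8  38.4 112.8 -15.6 -33.4] t 20.325
shift [-21.3  -3.   45.2] rot [ 0.01 -0.03  0.03] shift in target axes [-21.3  -3.   45.2]
J [ 0.6025 -0.3503  0.1199]
top biscotto_mid 0.61 [ 610.1 -341.7   93.1   39.5    7.8]
top place 0.68 [ 601.7 -348.9  135.    33.5    7.2]
top pred biscotto px [386.9 178.2]
top biscotto_mid 0.83 [387.2 178. ] [ 0.6029 -0.351   0.1139]
top place 0.74 [373.8 185.8] [ 0.5944 -0.3482  0.018 ]
side pred biscotto px [259.  114.7]
side biscotto_mid 0.9 [262.4 114.3] [ 0.5916 -0.3551  0.1139]
side place 0.4 [220.1 267.8] [0.5963 0.2582 0.018 ]
side place 0.24 [259.6 147.6] [ 0.5913 -0.2982  0.018 ]
```

View pics/w11.png

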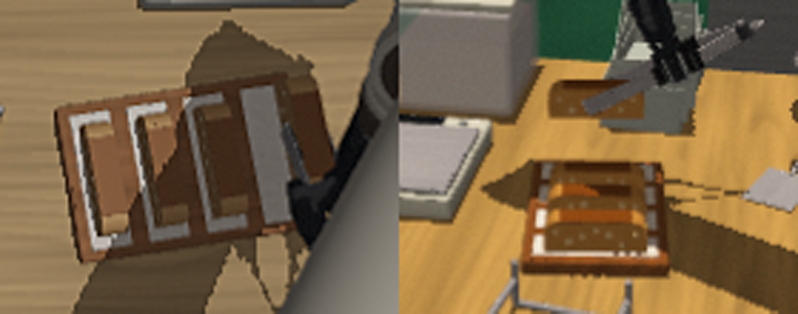

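```bash
python3 -m inch '[[[46,-5,-1,11,0,0,0],[46,-5.5,-1,11.3,0,0,0],[46,-5.5,-1,11.3,0,0,0],[46,-5.3,0,11.3,0,0,0],[46,0,0,0,0,0,0],[46,0,0,0,0,0,0]]]' 30
python3 j.py .6015 -.3535 .046 7.8 26.8
cat > w12.py <<'E'
from m import *
o=bot.get_obs(); from scipy.spatial.transform import Rotation as Ro
M=Ro.from_euler("xyz",o["tcp_rot"],degrees=True).as_matrix(); J=o["ee_pos"]-.099*M[:,0]-.021*M[:,2]; zc=J[2]-.006
print("J",J.round(4))
c=viewer.camera("top")
print("pred",proj(c,np.array([J[0],J[1],zc])).round(1),"slip px",proj(c,np.array([.6015,-.3535,.018])))
for r in finder.mark_of("top","biscotto_mid")[:5]: print(round(r["conf"],2),np.round(r["position"],1),np.round(onz(c,r["position"],zc),4))
E
python3 w12.py
```

```text
time: 21.48
ee_pos: [0.5049, -0.3673, 0.0965]
tcp_rot: [-180.0, -26.8, -172.2]
wrist_force: [-0.7, 0.2, -2.2]
opening: 0.0438
grasp_force: 30.8
pos [ 0.5049 -0.3673  0.0965] rpy [-179.98  -26.8  -172.21] q [-29.   37.7  32.8 107.2 -15.7 -33.7] t 21.475
shift [-10.8   0.6  22.1] rot [-0.01  0.   -0.01] shift in target axes [-10.9   0.6  22.1]
J [ 0.6018 -0.3541  0.0706]
pred [381.6 181. ] slip px [375.51400091 183.30362716]
0.64 [385.4 181.3] [ 0.6007 -0.3643  0.0646]
```

```bash
python3 -m inch '[[[46,-3.5,0.3,7,0,0,0],[46,-3.5,0.3,7,0,0,0],[46,-2.5,0,5,0,0,0],[46,-1,0,2,0,0,0],[46,-0.5,0,1,0,0,0],[46,0,0,0,0,0,0]]]' 30
python3 w12.py | head -1
```

```text
time: 22.32
ee_pos: [0.5048, -0.3668, 0.0717]
tcp_rot: [-180.0, -26.8, -172.2]
wrist_force: [0.1, -0.6, -1.2]
opening: 0.0434
grasp_force: 30.9
J [ 0.6017 -0.3535  0.0458]
```

```bash
python3 -m inch '[[[46,-0.4,0,0.8,0,0,0],[46,-0.4,0,0.8,0,0,0],[46,-0.2,0,0.4,0,0,0],[46,0,0,0,0,0,0]]]' 30
python3 -m inch '[[[46,-0.2,0,0.4,0,0,0],[46,-0.2,0,0.4,0,0,0],[46,0,0,0,0,0,0],[46,0,0,0,0,0,0]]]' 30
```

```text
time: 22.92
ee_pos: [0.5047, -0.3667, 0.0693]
tcp_rot: [-180.0, -26.8, -172.2]
wrist_force: [-0.8, -0.1, -3.1]
opening: 0.0438
grasp_force: 30.9
time: 23.42
ee_pos: [0.5047, -0.3668, 0.0684]
tcp_rot: [-180.0, -26.8, -172.2]
wrist_force: [-0.8, -0.4, -2.0]
opening: 0.0438
grasp_force: 30.8
```

```bash
python3 -m inch '[[[46,-0.3,0,0.6,0,0,0],[46,-0.3,0,0.6,0,0,0],[46,0,0,0,0,0,0],[46,0,0,0,0,0,0]]]' 30
python3 -m inch '[[[46,-0.3,0,0.6,0,0,0],[46,-0.3,0,0.6,0,0,0],[46,0,0,0,0,0,0],[46,0,0,0,0,0,0]]]' 30
```

```text
time: 23.92
ee_pos: [0.5045, -0.3668, 0.0673]
tcp_rot: [-180.0, -26.8, -172.2]
wrist_force: [-3.4, -1.3, 2.0]
opening: 0.044
grasp_force: 30.8
time: 24.42
ee_pos: [0.5046, -0.3668, 0.0659]
tcp_rot: [-180.0, -26.8, -172.2]
wrist_force: [-3.9, -0.6, 3.1]
opening: 0.0439
grasp_force: 30.9
```

```bash
python3 -m inch '[[[46,0.3,0,-0.6,0,0,0],[51,0,0,0,0,0,0],[53,0,0,0,0,0,0],[56,0,0,0,0,0,0],[60,0,0,0,0,0,0],[64,0,0,0,0,0,0],[67,0,0,0,0,0,0],[67,0,0,0,0,0,0]]]' 35
cat > w13.py <<'E'
from m import *
c=viewer.camera("top"); s=viewer.camera("side"); w=viewer.camera("wrist")
t=c["pixels"][130:240,280:420,::-1]; b=s["pixels"][80:190,190:330,::-1]
cv2.imwrite("pics/w13.png",cv2.resize(np.hstack([t,b]),None,fx=2.85,fy=2.85,interpolation=2))
E
python3 w13.py
```

```text
time: 25.42
ee_pos: [0.5047, -0.3668, 0.0665]
tcp_rot: [-180.0, -26.8, -172.2]
wrist_force: [0.1, 0.5, -1.2]
opening: 0.0569
grasp_force: 8.0
```

View pics/w13.png

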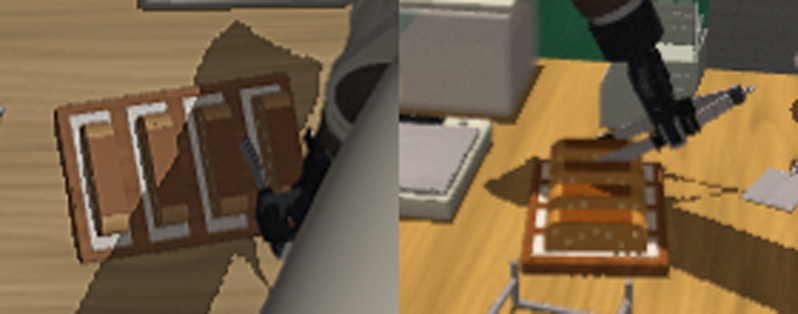

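```bash
python3 -m inch '[[[67,3,0,-6,0,0,0],[67,7,0,-14,0,0,0],[67,9,0,-18,0,0,0],[67,9,0,-18,0,0,0],[67,9,0,-18,0,0,0],[67,9,0,-18,0,0,0],[67,9,0,-18,0,0,0],[67,0,0,0,0,0,0]]]' 35
python3 d.py .59 -.012 .185 -9.7 0
```

```text
time: 26.58
ee_pos: [0.5057, -0.3669, 0.1918]
tcp_rot: [-179.8, -26.6, -172.3]
wrist_force: [0.2, 0.4, -1.1]
opening: 0.0572
grasp_force: 8.0
pos [ 0.5057 -0.3669  0.1918] rpy [-179.84  -26.63 -172.27] q [-28.9  39.   45.4 118.3 -15.6 -33.6] t 26.575
shift [-120.4  340.2  -53.7] rot [ -4.2  -26.4   17.15] shift in target axes [-23.3 364.1   6.8]
```

```bash
python3 -m inch '[[[67,0,0,0,0,-8.9,0],[67,0,0,0,0,-8.9,0],[67,0,0,0,0,-8.8,0],[67,0,0,0,0,0,0]]]' 35 >/dev/null
python3 d.py .59 -.012 .185 -9.7 0
```

```text
pos [ 0.5027 -0.3666  0.19  ] rpy [-1.7997e+02 -1.7000e-01 -1.7233e+02] q [-36.   14.5  16.4  91.9  -0.1 -43.7] t 27.075
shift [-133.9  339.8    4.4] rot [-0.06 -0.16 17.37] shift in target axes [-26.3 364.2   5. ]
```

```bash
python3 -m inch '[[[67,-8,20,0,0,0,0],[67,-16,40,0,0,0,0],[67,-16,42,0,0,0,0],[67,-17,42,0,0,0,0],[67,-17,42,0,0,0,0],[67,-17,42,0,0,0,0],[67,-17,42,0,0,0,0],[67,-16,42,0,0,0,0]]]' 35 >/dev/null
python3 -m inch '[[[67,-10,28,4,0,0,0],[67,0,0,0,0,0,8.7],[67,0,0,0,0,0,8.7],[67,0,0,0,0,0,0]]]'
python3 d.py .591 -.012 .032 -9.7 0
cat > w14.py <<'E'
from m import *
c=rects("top",[("place",.018),("board",.018),("shown_a_mid",.056),("biscotto_mid",.056)])
for r in finder.mark_of("top","biscotto_mid")[:5]: print(round(r["conf"],2),np.round(r["position"],1),np.round(onz(c,r["position"],.037),4))
c=viewer.camera("wrist")
for k,z in (("tongs_hinge",.208),("tongs_grip",.208)):
  for r in finder.mark_of("wrist",k)[:1]: print(k,round(r["conf"],2),np.round(r["position"],1),np.round(onz(c,r["position"],z),4))
E
python3 w14.py
```

```text
time: 28.58
ee_pos: [0.5923, -0.0101, 0.1843]
tcp_rot: [-179.9, -0.3, 170.6]
wrist_force: [-0.1, 0.2, -1.0]
opening: 0.057
grasp_force: 8.0
pos [ 0.5923 -0.0101  0.1843] rpy [-179.87   -0.3   170.56] q [-0.9 10.5 10.9 90.8 -0.1  8.5] t 28.575
shift [  0.2  -1.8 152.3] rot [-0.13 -0.3   0.26] shift in target axes [  0.9  -2.1 152.3]
top place 0.52 [ 600.4 -346.   136.    38.2   13.3]
top place 0.25 [ 589.9 -264.5  238.7  158.4  -82.2]
top board 0.95 [ 590.1 -263.8  238.6  159.1  -82.2]
top shown_a_mid 0.55 [ 583.9 -233.5  111.3   37.     6.3]
top biscotto_mid 0.81 [ 601.  -346.4  111.4   39.4    7.7]
0.93 [378.  183.7] [ 0.5979 -0.3537  0.037 ]
tongs_hinge 0.72 [255.1  83.6] [0.5113 0.0014 0.208 ]
```

```bash
python3 - <<'E'
from h import *
s=viewer.camera("side"); T=bot.get_obs()["ee_pos"]; u=np.radians(-9.4); tx=np.array([np.cos(u),np.sin(u),0])
for k,d in (("tongs_grip",-.001),("tongs_hinge",-.081),("tongs_jaws",.099)):
    print(k,proj(s,T+tx*d+[0,0,.021]).round(1),[(round(r["conf"],2),np.round(r["position"],1)) for r in finder.mark_of("side",k)[:1]])
E
```

```text
tongs_grip [243.8 135.9] [(0.77, array([244.7, 137.5]))]
tongs_hinge [274.8 140.8] [(0.68, array([277.6, 141.5]))]
tongs_jaws [207.  130.1] [(0.87, array([207.9, 128.3]))]
```

```bash
python3 -m inch '[[[67,0.2,-1.8,20,-0.1,-0.3,0.3],[67,0,0,28,0,0,0],[67,0,0,30,0,0,0],[67,0,0,30,0,0,0],[67,0,0,26,0,0,0],[67,0,0,16,0,0,0],[67,0,0,0,0,0,0],[67,0,0,0,0,0,0]]]' 35
python3 -m inch '[[[67,0,0,2,0,0,0],[67,0,0,2,0,0,0],[67,0,0,2,0,0,0],[67,0,0,1,0,0,0],[67,0,0,0,0,0,0],[67,0,0,0,0,0,0]]]'
```

```text
time: 30.22
ee_pos: [0.5921, -0.0134, 0.0361]
tcp_rot: [180.0, 0.2, 170.1]
wrist_force: [1.3, 0.2, -1.8]
opening: 0.0576
grasp_force: 8.0
time: 30.98
ee_pos: [0.5915, -0.0133, 0.0279]
tcp_rot: [180.0, 0.1, 170.1]
wrist_force: [1.1, 0.5, -0.2]
opening: 0.0574
grasp_force: 8.0
```

```bash
python3 -m inch '[[[67,0,0,1,0,0,0],[67,0,0,1,0,0,0],[67,0,0,1,0,0,0],[67,0,0,0.5,0,0,0],[67,0,0,0,0,0,0],[67,0,0,0,0,0,0]]]'
python3 - <<'E'
from h import *
s=viewer.camera("side"); T=bot.get_obs()["ee_pos"]; u=np.radians(-9.7); tx=np.array([np.cos(u),np.sin(u),0]); T[2]=.024
for k,d in (("tongs_grip",-.001),("tongs_hinge",-.081),("tongs_jaws",.099)):
    print(k,proj(s,T+tx*d+[0,0,.021]).round(1),[(round(r["conf"],2),np.round(r["position"],1)) for r in finder.mark_of("side",k)[:1]])
E
```

```text
time: 31.72
ee_pos: [0.5915, -0.0133, 0.0244]
tcp_rot: [180.0, 0.1, 170.1]
wrist_force: [-0.0, 0.4, -1.8]
opening: 0.0571
grasp_force: 8.0
tongs_grip [244.6 188.7] [(0.56, array([245.7, 189.1]))]
tongs_hinge [272.7 194.4] [(0.64, array([271.6, 194.4]))]
tongs_jaws [211.  181.9] [(0.72, array([213.2, 181.3]))]
```

```bash
python3 -m inch '[[[67,0,0,0.7,0,0,0],[67,0,0,0.7,0,0,0],[67,0,0,0.6,0,0,0],[67,0,0,0,0,0,0],[67,0,0,0,0,0,0]]]'
```

```text
time: 32.55
ee_pos: [0.5917, -0.0134, 0.0239]
tcp_rot: [180.0, 0.2, 170.1]
wrist_force: [-4.8, -0.4, 10.7]
opening: 0.0574
grasp_force: 8.2
```

Contact on the bars. Opening slowly, then rising.

```bash
python3 -m inch '[[[70,0,0,-0.5,0,0,0],[74,0,0,0,0,0,0],[80,0,0,0,0,0,0],[90,0,0,0,0,0,0],[100,0,0,0,0,0,0],[100,0,0,0,0,0,0],[100,0,0,0,0,0,0],[100,0,0,0,0,0,0]]]'
python3 - <<'E'
from h import *
c=viewer.camera("wrist")
for k in ("tongs_hinge","tongs_grip"):
  for r in finder.mark_of("wrist",k)[:1]: print(k,round(r["conf"],2),np.round(onz(c,r["position"],.045),4))
E
```

```text
time: 33.55
ee_pos: [0.5915, -0.0134, 0.0229]
tcp_rot: [180.0, 0.1, 170.1]
wrist_force: [0.4, 0.1, -0.4]
opening: 0.0853
grasp_force: 0.0
tongs_hinge 0.76 [5.128e-01 3.000e-04 4.500e-02]
```

```bash
python3 -m inch '[[[100,0,0,-5,0,0,0],[100,0,0,-15,0,0,0],[100,0,0,-25,0,0,0],[100,0,0,-30,0,0,0],[100,0,0,-40,0,0,0],[100,0,0,-40,0,0,0],[100,0,0,-20,0,0,0],[100,0,0,0,0,0,0]]]'
python3 - <<'E'
from h import *
for n in ("wrist","side"):
  c=viewer.camera(n)
  for k,z in (("tongs_hinge",.045),("tongs_grip",.045),("tongs_jaws",.045),("rest",0)):
    for r in finder.mark_of(n,k)[:1]: print(n,k,round(r["conf"],2),np.round(r["position"],1),np.round(onz(c,r["position"],z),4))
E
```

```text
time: 34.7
ee_pos: [0.592, -0.0134, 0.2006]
tcp_rot: [179.9, 0.3, 170.1]
wrist_force: [0.0, 1.1, -0.4]
opening: 0.0852
grasp_force: 0.0
wrist tongs_hinge 0.77 [256.3  88.7] [0.512  0.0006 0.045 ]
wrist tongs_grip 0.65 [ 54. 200.] [ 0.5854 -0.2325  0.045 ]
side tongs_hinge 0.86 [273.2 196.5] [0.5093 0.0098 0.045 ]
side tongs_grip 0.78 [243.7 189.2] [ 0.5925 -0.0104  0.045 ]
side tongs_jaws 0.6 [214.8 181. ] [ 0.6798 -0.0364  0.045 ]
side rest 0.55 [244.6 199.9] [ 0.5926 -0.0224  0.    ]
```

Tongs lie on the rest as at the start (hinge 0.512, 0.001; grip ≈ 0.592, −0.010), and the biscotto is on its slip.

```bash
python3 -c "
from workcell import bot
print(bot.job_done())"
```

```text
the job is handed in; nothing more can be done
None
```

The job is handed in with no verdict returned: by the cameras the biscotto stands about 4 mm from the slip's centre and in line with it, and the tongs lie open across both bars near the rest's middle, released at about 34 s; I viewed 13 pictures, over your limit of 10.

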